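Raise the recipe-camera mast to its second stop

ROBOT

A 6-joint arm with a two-finger parallel gripper is mounted at the origin on a cart in front of the work surface, level with it; the furniture and walls round the work are solid. World frame = base frame: x ahead of the robot, y to its left, z up, the work surface at z = 0. Lengths are in m, angles in degrees, forces in N, time in s.
With the tool pointing down it reaches from about 0.3 to 0.75 m from the base axis. Payload 8.5 kg.
Tool frame: the origin (TCP) lies on the centre line of the jaws, within the pads' length; the fingertips stand 25 mm ahead of it and the grasp point (between the pads) lies 6 mm ahead of it; z points along the fingers, y is the line along which they close (so a half turn about z gives the same grasp; the last joint's range is limited). The gripper opens to 85 mm and grips with 20 to 120 N. Pads are 22 mm wide; open, the fingers measure 114 mm over their backs; the gripper's body (76 mm by 85 mm) begins 54 mm behind the grasp point. The pads swing forward as they close: fully open they stand 13 mm farther back than shut.
Start: joints at [55.388, 21.807, 74.336, -0, 83.858, -12.336], TCP at [0.208, 0.509, 0.256] pointing down, gripper open.
Joint ranges: [-178.18, 178.18], [-50.72, 133.34], [12.68, 142.11], [-81.47, 261.47], [9.98, 163.14], [-165.26, 165.26]. Speed limits (degrees/s): [136.94, 136.94, 180, 180, 180, 180].

INTERFACE

Orientations are given as a 3x3 rotation matrix whose columns are the frame's x, y, z axes.
In Python, from rig import telemetry, optics, env gives the robot as it stands.
- The arm moves only by the tool send_rows, never from a script. Its argument "deltas" is a list that holds one entry, the list of rows, each a list of 7 numbers: the shift along the tool's x, y, z in m, then the turn, a rotation vector about the tool's x, y, z in rad, then the opening, from -1 (shut) to 1 (fully open), so that 0 is half open. In form: [[[x, y, z, ax, ay, az, grip], ...]]. A call has 1 to 12 rows; each row shifts and turns the commanded pose from where the row before left it, along the tool's axes as they then stand; what a row does not reach is not made up. A row lasts 1/8 s, in which the tool goes at most 62.5 mm and 10.7 degrees, less where a joint would pass 70% of its speed; a pose out of reach is approached as far as the arm can. A call is refused whole if a number of a shift passes 0.0625 or a number of a turn 0.188, either way. A call with a gripper value outside its range is refused whole. The fingers move at their own pace and stop on an object; "squeeze" is the grip in N (left out, the last holds). Time passes only in rows, so rows that do not move let the fingers close. It gives the time, the measured TCP pose, the force, the opening and the grip force at its end, in the units of the state.
- telemetry.observe(): the state, without advancing time (a new reading comes with each control period).
- optics.get_image(name): name is "side" or "top" or "wrist"; returns a dict with "image" (480x640x3 uint8, red, green, blue), "range_z" (480x640 float32, m along the optical axis (not along the pixel's ray), 0 where there is no reading), "K" (3x3 intrinsics, pixels), "rvec" (rotation vector, rad) and "tvec" (3), from world to camera coordinates, as OpenCV has them; the wrist camera has in their place "hand_eye" (4x4, takes a point from camera to tool coordinates, whose origin is the TCP and whose axes are the flange's). Camera axes: x right, y down, z forward; pixel columns grow to the right and rows downward; lengths in m; the calibration is good to about 2 mm. A picture is of the moment at which its call begins: read the wrist's pose just before it.
- env.close_job(): hands the job in; it is judged then, once.
The state is a dict: "time_s": time; "q": joint angles; "qvel": joint speeds; "joint_efforts": joint torques, N m; "position": TCP position; "tool_rot": TCP orientation; "ft_force": force on the tool from outside, world axes, zero at the start; "wrist_torque": the same for the moment, N m; "grip_width": finger opening in m; "gripper_force": force on a finger pad.
Only numpy, scipy, OpenCV 4.12 (cv2) and the standard library are available. Lean on these libraries where they do the work, as an engineer would, in place of code of your own. Each camera call takes 0.05 s, during which the arm holds its last target. There are 200 camera calls.

TASK

The telescopic camera mast on the worktop is locked down: lever up the white splash flap on its release box with the blade of the wooden-handled spreader until the flap stands open, then lay the spreader gently back flat on the worktop. Press the red button under the flap all the way down, then grip the black head of the mast, pull it straight up past the first stop to the second stop, and finish while still holding it there, fully extended (it is sprung and sinks if let go), so that I can tighten the collar. Leave the flap standing open and do not disturb the tin, the spice jar or the small mug.

Things in the scene. Friction and masses are not known exactly. Their poses are not given: they have to be found in the camera images.
- stand: fixed mast stand: dark plate 236 (x) x 100 (y) x 12 mm high; origin under its centre on the worktop, x runs from the release box to the mast, roughly to the robot's right. Grey release box, 56 x 56 mm, 55 mm high (walls 4 mm), at x = -70 mm, its front with the slot looking to -x (roughly to the robot's left); mast at x = +70 mm; a grey duct 42 mm high joins them
- slot (a point): centre of the opening in the outer face of the release box's front wall, just below the flap: 36 mm wide (y), 10 mm high, from 45 to 55 mm above the worktop, through the 4 mm wall into the open box. Too low for a finger; the blade goes in along the stand's +x
- flap_hinge (a point): middle of the flap's hinge axis (parallel to the stand's y), at the rear upper edge of the release box, 55 mm above the worktop, 56 mm behind the slot
- flap_angle (a joint): angle of the splash flap: 0 closed, flat on the box; about 1.6 standing upright; 2.4 its limit, folded back. The hinge is stiff (0.03 N m, about 0.6 N at the front edge) and stays where it is left
- flap: the flap itself: white plastic plate 56 x 56 x 3 mm with a thin red line near its front edge, flush with the box's sides all round; origin on the hinge, x and z as the stand's when closed, the plate reaching to -56 mm in x
- button_top (a point): centre of the top of the red round button, 22 mm across, in the middle of the release box, 42 mm above the worktop when up (13 mm below the flap); the open box is 48 x 48 mm inside
- button (a joint): how far the button is pressed: 0 up, 0.008 m fully down; it needs about 3 N and stays down when let go. While it is up a bolt locks the mast
- mast_head: black ribbed round head of the mast, 32 mm across and 40 mm high, with a cork disc 3 mm and a small screw 7 mm on top; origin at the centre of its underside, 136 mm above the worktop when retracted; it only slides straight up and down
- head_grip (a point): centre of the head, 20 mm above its underside; 156 mm above the worktop when retracted, 266 mm at the second stop
- upper_section (a joint): extension of the upper section (steel tube below the head) out of the lower section: 0 in, 0.060 m at its end, which is the first stop. A spring draws it in: about 2 to 3 N to pull
- lower_section (a joint): extension of the lower section out of the fixed tube: 0 in, 0.050 m at its end, which is the second stop (110 mm in all). It comes out after the first stop, as its spring is stronger: about 6 to 7 N to pull and hold
- spreader: spreader (thin blade tool), loose, 160 mm long, about 60 g: dark wood handle 95 long x 16 wide x 14 mm high, from x = -65 to +30 mm; then a 10 mm wide neck and a steel blade 18 mm wide, 3 mm thick, to x = +94.5 mm. Origin on the underside below the grip point, x points to the blade's tip; it lies flat on the worktop
- spreader_grip (a point): grip point in the middle of the handle's height, 7 mm above the spreader's underside, 94.5 mm behind the blade's tip
- blade_tip (a point): front end of the blade, at the middle of its thickness, 7 mm above the spreader's underside
- tin: bystander: blue food tin, 75 mm across, 58 mm high, origin at the centre of its underside; leave it alone
- spice_jar: bystander: spice jar with red cap, 45 mm across, 108 mm high, origin at the centre of its underside; leave it alone
- small_mug: bystander: small blue and white mug, 62 x 89 mm, 52 mm high, origin at the centre of its underside; leave it alone
There are look-alikes about, which are no part of the job. There is more than one size of the spreader; the one meant has the size given above.

How it is judged (in metres and radians):
On the way, in this order (a step that is already met when the one before it is completed fails the run):
1. the blade of the spreader lifts the flap (value of joint flap_angle above 0.2 rad and contact force between spreader and flap above 0.05 N), for 0.05 s.
2. the flap stands open (value of joint flap_angle above 1.2 rad), for 0.2 s.
3. the button is pressed down (value of joint button above 0.0065 m), for 0.2 s.
4. the mast's head is held and pulled to the first stop (value of joint upper_section above 0.054 m and contact force between the fingers and mast_head above 1 N), for 0.05 s.
At the end, for the whole second after the job is handed in: Fingers hold the mast head still at the second stop (upper section over 55 of 60 mm, lower over 45 of 50 mm); button down (over 5.5 of 8 mm); flap open (over 1 rad); spreader flat on the worktop (within 5 degrees), at rest and untouched (value of joint upper_section above 0.055 m and value of joint lower_section above 0.045 m and contact force between the fingers and mast_head above 1 N and linear speed of each of mast_head, spreader below 0.02 m/s and value of joint button above 0.0055 m and value of joint flap_angle above 1 rad and height (world z) of spreader_grip below 0.012 m and angle between spreader's own x axis and vertical between 1.48 and 1.66 rad and contact force between the arm and spreader below 0.05 N); the arm keeps its last pose, push and grip.
It fails at once if a bystander is pushed more than 30 mm or tipped (distance of any of tin, spice_jar, small_mug from where it was at the start of the episode above 0.03 m or angle between any of tin, spice_jar, small_mug's own z axis and vertical above 0.5 rad).
It fails at once if the spreader is dropped or thrown (moves faster than 0.7 m/s with no finger on it) (linear speed of spreader above 0.7 m/s and contact force between the arm and spreader below 0.05 N).
It also fails if it takes over 72 s, if anything falls off the work surface, if the arm or the gripper's body presses on something with over 40 N, if the wrist force passes 120 N, or if a joint passes its speed limit or range.

## Working session

There is one attempt and no reset: what is moved stays moved. The work goes in short steps, Python scripts to look and compute and a tool call to move; the robot and the scene stay as the last step left them, time stands still between calls to the robot, and variables do not carry over. Pictures are saved under pics/ and viewed, at most 10 in all, crops included, and the job is handed in when it is done.

Besides the shell and the picture viewer there is one more tool, called in YAML: its name, and indented under it one key for each argument. send_rows: Moves the arm, as the interface text tells. Its arguments: {"type":"object","properties":{"deltas":{"type":"array"},"squeeze":{"type":"number"}},"required":["deltas"]}

```bash
ls; mkdir -p pics; python3 - <<'E'
from rig import telemetry, optics, env
import cv2,numpy as np
s=telemetry.observe()
for k,v in s.items(): print(k,np.round(v,3).tolist())
for n in("top","side","wrist"):
    d=optics.get_image(n); np.savez(f"{n}0.npz",**d); cv2.imwrite(f"pics/{n}0.png",d["image"][...,::-1])
    print(n,d["K"].tolist(),{k:np.round(d[k],4).tolist() for k in d if k in("rvec","tvec","hand_eye")})
E
```

```text
pics
time_s 0.0
q [55.386, 21.843, 74.384, -0.0, 83.857, -12.335]
qvel [0.076, -0.036, -0.096, -0.037, -0.022, 0.018]
joint_efforts [0.002, -44.846, -23.127, -0.0, 0.005, -0.0]
position [0.208, 0.509, 0.256]
tool_rot [[-0.925, 0.379, -0.001], [0.379, 0.925, -0.001], [0.0, -0.001, -1.0]]
ft_force [0.092, 0.15, 0.665]
wrist_torque [0.033, -0.035, 0.046]
gripper_force 0.0
grip_width 0.085
top [[538.1622981633299, 0.0, 312.4701240190328], [0.0, 538.1622981633299, 241.17883537469743], [0.0, 0.0, 1.0]] {'rvec': [2.1284, -2.1856, 0.1676], 'tvec': [0.0407, 0.5231, 1.0788]}
side [[592.2079532679144, 0.0, 309.68170938559797], [0.0, 592.2079532679144, 240.90602792764471], [0.0, 0.0, 1.0]] {'rvec': [-0.0001, -2.6966, 1.5637], 'tvec': [0.5116, 0.0665, 1.3364]}
wrist [[344.5266637378823, 0.0, 315.37314875132387], [0.0, 344.5266637378823, 235.93082198339548], [0.0, 0.0, 1.0]] {'hand_eye': [[-0.0005, -0.9496, -0.3135, 0.0801], [1.0, -0.0003, -0.0007, 0.0008], [0.0006, -0.3135, 0.9496, -0.1177], [0.0, 0.0, 0.0, 1.0]]}
```

View pics/top0.png

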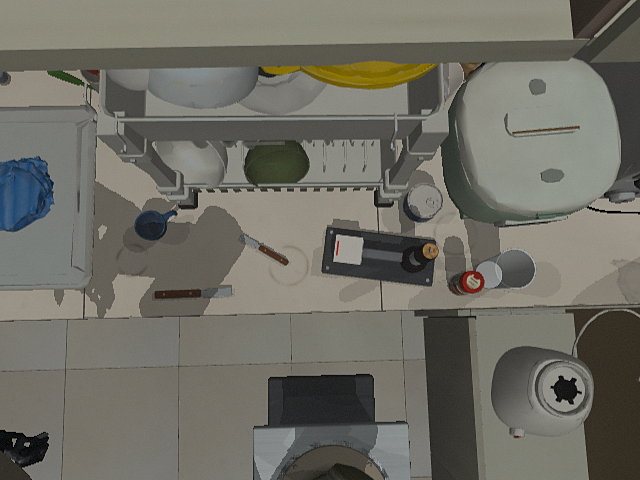

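View pics/side0.png

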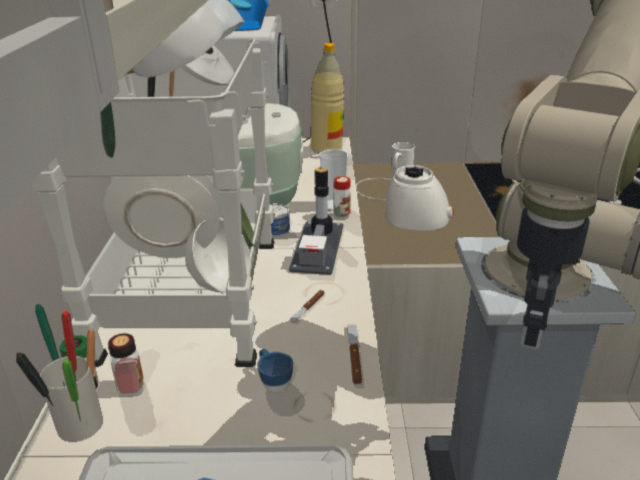

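The top view shows two spreader-like tools: A at about (192,293), blade to the right, and B at about (263,250), blade to the upper left. The stand is at (380,255), with the white flap at (349,249) and the mast head at (428,252). The mug is at (150,226), the tin at (422,203) and the spice jar at (466,283). I'll measure both spreaders and the stand.

```bash
cat > h.py <<'E'
import numpy as np,cv2
from scipy.spatial.transform import Rotation as R
def load(n): return dict(np.load(n))
def cam(d):
    Rm=R.from_rotvec(d["rvec"].ravel()).as_matrix(); return Rm,d["tvec"].ravel()
def plane(d,uv,z,pose=None):
    uv=np.atleast_2d(uv).astype(float)
    ray=np.c_[uv,np.ones(len(uv))]@np.linalg.inv(d["K"]).T
    if pose is None:
        Rm,t=cam(d); c=-Rm.T@t; r=ray@Rm
    else:
        p,Rt=pose; T=d["hand_eye"]; c=Rt@T[:3,3]+p; r=ray@(Rt@T[:3,:3]).T
    return c+r*((z-c[2])/r[:,2])[:,None]
def points(d,uv,pose=None):
    uv=np.atleast_2d(uv).astype(int); z=d["range_z"][uv[:,1],uv[:,0]]
    X=(np.c_[uv,np.ones(len(uv))]@np.linalg.inv(d["K"]).T)*z[:,None]
    if pose is None:
        Rm,t=cam(d); return (X-t)@Rm
    p,Rt=pose; T=d["hand_eye"]; return (X@T[:3,:3].T+T[:3,3])@Rt.T+p
E
python3 - <<'E'
from h import *
d=load("top0.npz"); im=d["image"]; hsv=cv2.cvtColor(im,cv2.COLOR_RGB2HSV)
# brown handles on worktop
m=((hsv[...,0]<14)&(hsv[...,1]>110)&(hsv[...,2]<160)&(hsv[...,2]>30)).astype(np.uint8); m[:215]=0;m[310:]=0;m[:,330:]=0
n,l,st,c=cv2.connectedComponentsWithStats(m)
for i in range(1,n):
    if st[i,4]>60:
        b=cv2.minAreaRect(np.argwhere(l==i)[:,::-1].astype(np.float32)); bp=cv2.boxPoints(b)
        P=plane(d,bp,0.012); print("handle",b,np.round(np.linalg.norm(np.diff(P[:3],axis=0),axis=1),4),P.mean(0).round(3))
for nm,uv in dict(Atip=(232,291),Aback=(155,294),Btip=(240,237),Bback=(288,264)).items(): print(nm,plane(d,uv,0.008).round(4), points(d,uv).round(3))
# dark plate corners
m=(im.max(2)<85).astype(np.uint8); m[:222]=0;m[287:]=0;m[:,:318]=0;m[:,440:]=0
cs,_=cv2.findContours(m,0,2); k=max(cs,key=cv2.contourArea); b=cv2.minAreaRect(k); bp=cv2.boxPoints(b)
P=plane(d,bp,0.012); print("plate",bp.round(1).tolist(),P.round(4).tolist(),np.linalg.norm(np.diff(P,axis=0),axis=1).round(3),P.mean(0).round(4))
# flap
m=((im.min(2)>185)).astype(np.uint8); m[:232]=0;m[268:]=0;m[:,:330]=0;m[:,:368][...]=m[:,:368];m[:,368:]=0
cs,_=cv2.findContours(m,0,2); k=max(cs,key=cv2.contourArea); b=cv2.minAreaRect(k); bp=cv2.boxPoints(b)
P=plane(d,bp,0.058); print("flap",bp.round(1).tolist(),P.round(4).tolist(),np.linalg.norm(np.diff(P,axis=0),axis=1).round(3),P.mean(0).round(4))
for nm,uv,z in [("head",(430,251),.18),("tin",(423,204),.058),("jar",(470,282),.108),("mug",(150,226),.05),("rackfoot",(187,200),0),("rackfoot2",(385,200),0),("edge",(300,309),0)]: print(nm,plane(d,uv,z).round(3),points(d,uv).round(3))
c=cv2.resize(im[220:310,140:310],None,fx=4.5,fy=4.5,interpolation=cv2.INTER_CUBIC); cv2.imwrite("pics/crop1.png",c[...,::-1])
E
```

```text
handle ((272.9308166503906, 254.7461700439453), (31.876924514770508, 4.589284420013428), 29.74488067626953) [0.0097 0.0675] [0.501 0.111 0.012]
handle ((177.49404907226562, 293.3277893066406), (6.409984111785889, 45.21451187133789), 88.02507019042969) [0.0937 0.0133] [0.425 0.31  0.012]
Atip [[0.427  0.1976 0.008 ]] [[0.427 0.199 0.001]]
Aback [[0.4251 0.3579 0.008 ]] [[0.425 0.357 0.012]]
Btip [[0.5408 0.1798 0.008 ]] [[0.541 0.18  0.01 ]]
Bback [[0.4806 0.0793 0.008 ]] [[ 0.482  0.08  -0.005]]
plate [[317.79998779296875, 274.5], [329.20001220703125, 213.0], [441.0, 233.6999969482422], [429.6000061035156, 295.20001220703125]] [[0.4565, 0.0172, 0.012], [0.5872, -0.0109, 0.012], [0.5365, -0.2475, 0.012], [0.407, -0.2156, 0.012]] [0.134 0.242 0.133] [ 0.4968 -0.1142  0.012 ]Traceback (most recent call last):
  File "<stdin>", line 17, in <module>
ValueError: max() iterable argument is empty
```

A is 160 mm long with a 94 mm handle and a blade along -y, which matches. B is 117 mm with a 67 mm handle, so it is the smaller look-alike. I'll confirm with the crop and finish measuring the stand.

```bash
python3 - <<'E'
from h import *
d=load("top0.npz"); im=d["image"]
# stand by depth heights
vv,uu=np.mgrid[215:300,310:450]; uv=np.c_[uu.ravel(),vv.ravel()]; P=points(d,uv)
box=(P[:,2]>.050)&(P[:,2]<.066)&(uv[:,0]<375)
for nm,mk in (("box",box),("plate",(P[:,2]>.007)&(P[:,2]<.02)&(im[uv[:,1],uv[:,0]].max(1)<100)),("head",(P[:,2]>.165)&(P[:,2]<.2))):
    if mk.sum()<5: print(nm,mk.sum()); continue
    b=cv2.minAreaRect(P[mk][:,:2].astype(np.float32)*1000); print(nm,mk.sum(),np.round(b[0],1),np.round(b[1],1),round(b[2],1),P[mk].mean(0).round(4),P[mk][:,2].max().round(3))
print(im[249,355],im[230,328],im[240,350])
for nm,uv,z in [("cork",(430,251),.179),("tin",(423,204),.058),("jar",(470,282),.108),("mug",(150,226),.05),("rackfoot",(187,200),0),("rackfoot2",(385,200),0),("edge",(300,309),0),("rackrail",(280,190),0)]: print(nm,plane(d,uv,z).round(3),points(d,uv).round(3))
a=cv2.resize(im[220:310,140:300],None,fx=4,fy=4,interpolation=cv2.INTER_CUBIC); b=cv2.resize(im[215:295,310:450],(640,366),interpolation=cv2.INTER_CUBIC)
cv2.imwrite("pics/crop1.png",cv2.resize(np.vstack([a,b]),(530,600))[...,::-1])
E
```

```text
box 777 [502.1 -45.1] [58.1 56.2] 81.9 [ 0.502  -0.0447  0.0567] 0.063
plate 2967 [ 512.7 -134.9] [272.2 147.8] 81.2 [ 0.4879 -0.1119  0.0109] 0.02
head 255 [ 481.4 -181.5] [30.7 30.6] 45.7 [ 0.4807 -0.1806  0.1768] 0.187
[160 157 150] [56 53 60] [158 156 148]
cork [[ 0.481 -0.182  0.179]] [[ 0.48  -0.181  0.185]]
tin [[ 0.592 -0.202  0.058]] [[ 0.593 -0.203  0.054]]
jar [[ 0.427 -0.273  0.108]] [[ 0.427 -0.273  0.106]]
mug [[0.562 0.358 0.05 ]] [[0.569 0.371 0.007]]
rackfoot [[0.625 0.294 0.   ]] [[0.605 0.274 0.09 ]]
rackfoot2 [[ 0.615 -0.133  0.   ]] [[ 0.597 -0.12   0.083]]
edge [[0.386 0.056 0.   ]] [[ 0.386  0.056 -0.003]]
rackrail [[0.643 0.093 0.   ]] [[0.615 0.089 0.114]]
```

View pics/crop1.png

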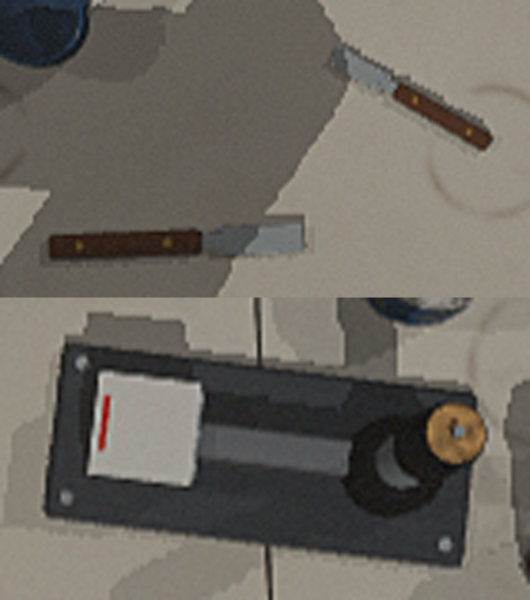

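Confirmed: A (crop row about 245) is the long spreader with the dark handle. The flap and mast match their given sizes: box 58×56 mm, head 31 mm, and 139 mm between box and mast. I'll move above A's grip point.

send_rows:
  deltas:
    - [[0,0,0,0,0,0.169,0],[0,0,0,0,0,0.169,0],[0,0,0,0,0,0.169,0],[0,0,0,0,0,0.169,0],[0,0,0,0,0,0.169,0],[0,0,0,0,0,0.169,0],[0,0,0,0,0,0.169,0]]
  squeeze: 60

```text
time_s: 1.02
position: [0.2084, 0.5088, 0.256]
tool_rot: [[0.007, 1.0, -0.0], [1.0, -0.007, -0.001], [-0.001, -0.0, -1.0]]
ft_force: [0.2, -0.2, -0.3]
grip_width: 0.0428
gripper_force: 0.0
```

send_rows:
  deltas:
    - [[-0.043,0.044,0.026,0,0,0,0],[-0.043,0.044,0.026,0,0,0,0],[-0.043,0.044,0.026,0,0,0,0],[-0.043,0.044,0.026,0,0,0,0],[-0.043,0.043,0.026,0,0,0,0],[0,0,0,0,0,0,0],[0,0,0,0,0,0,0]]

```text
time_s: 1.9
position: [0.4134, 0.3073, 0.1345]
tool_rot: [[0.001, 1.0, -0.0], [1.0, -0.001, 0.0], [0.0, -0.0, -1.0]]
ft_force: [-0.4, -0.4, 0.7]
grip_width: 0.0426
gripper_force: 0.0
```

```bash
cat >> h.py <<'E'
def wrist(name):
    from rig import telemetry, optics
    s=telemetry.observe(); d=optics.get_image("wrist"); cv2.imwrite(f"pics/{name}.png",d["image"][...,::-1])
    return s,d,(np.array(s["position"]),np.array(s["tool_rot"]))
E
python3 - <<'E'
from h import *
s,d,pose=wrist("w1"); print(pose[0].round(4),pose[1].round(3).tolist(),np.round(s["q"],1))
im=d["image"]; hsv=cv2.cvtColor(im,cv2.COLOR_RGB2HSV)
m=((hsv[...,0]<14)&(hsv[...,1]>100)&(hsv[...,2]<170)&(hsv[...,2]>30)).astype(np.uint8)
n,l,st,c=cv2.connectedComponentsWithStats(m)
for i in range(1,n):
    if st[i,4]>300:
        b=cv2.minAreaRect(np.argwhere(l==i)[:,::-1].astype(np.float32)); P=plane(d,cv2.boxPoints(b),0.013,pose)
        print(b,P.round(4).tolist(),P.mean(0).round(4))
E
```

```text
[0.4134 0.3073 0.1345] [[0.001, 1.0, -0.0], [1.0, -0.001, 0.0], [0.0, -0.0, -1.0]] [23.4 25.6 90.6  0.  63.8 23.5]
((332.5, 227.0), (124.0, 21.0), 90.0) [[0.4185, 0.3605, 0.013], [0.4329, 0.3605, 0.013], [0.4351, 0.2663, 0.013], [0.4189, 0.2663, 0.013]] [0.4264 0.3134 0.013 ]
```

View pics/w1.png

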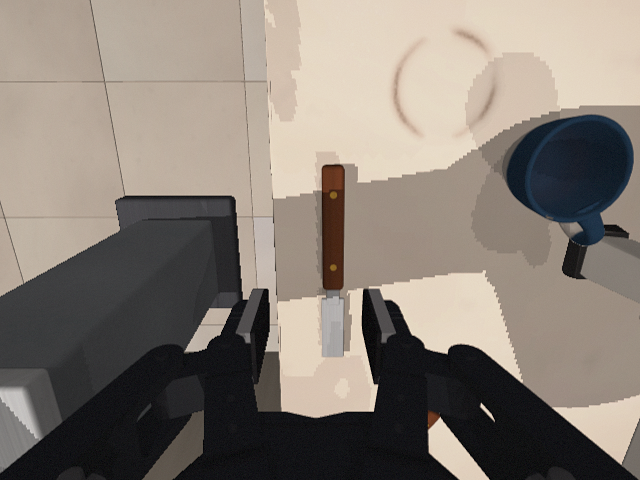

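The handle is at (333,228) and the blade at (332,325); the mug is clear on the right. I'll go down to the grip point at (0.427, 0.296).

send_rows:
  deltas:
    - [[-0.004,0.0045,0.025,0,0,0,0],[-0.004,0.0045,0.025,0,0,0,0],[-0.0035,0.0045,0.025,0,0,0,0],[0,0,0.015,0,0,0,-0.3],[0,0,0.012,0,0,0,-0.3],[0,0,0,0,0,0,-0.3],[0,0,0,0,0,0,-0.3]]

```text
time_s: 2.82
position: [0.4273, 0.2959, 0.0331]
tool_rot: [[0.001, 1.0, 0.001], [1.0, -0.001, 0.0], [0.0, 0.001, -1.0]]
ft_force: [-0.2, 0.6, 0.0]
grip_width: 0.0298
gripper_force: 0.0
```

send_rows:
  deltas:
    - [[0,0,0.004,0,0,0,-0.3],[0,0,0,0,0,0,-1],[0,0,0,0,0,0,-1],[0,0,0,0,0,0,-1],[0,0,0,0,0,0,-1],[0,0,0,0,0,0,-1]]

```text
time_s: 3.58
position: [0.4272, 0.2956, 0.0286]
tool_rot: [[0.001, 1.0, 0.0], [1.0, -0.001, 0.0], [0.0, 0.0, -1.0]]
ft_force: [-1.4, -0.5, 5.0]
grip_width: 0.0142
gripper_force: 60.5
```

send_rows:
  deltas:
    - [[0,0,-0.02,0,0,0,-1],[0,0,-0.03,0,0,0,-1],[0,0,-0.04,0,0,0,-1],[-0.04,0.01,-0.02,0,0,0.049,-1],[-0.05,0.02,0,0,0,0.049,-1],[-0.04,0.02,0,0,0,0.049,-1],[0,0,0,0,0,0,-1],[0,0,0,0,0,0,-1]]

```text
time_s: 4.58
position: [0.4702, 0.1632, 0.1381]
tool_rot: [[0.147, 0.989, -0.001], [0.989, -0.147, 0.0], [0.0, -0.001, -1.0]]
ft_force: [0.9, -0.7, -0.3]
grip_width: 0.0143
gripper_force: 59.9
```

```bash
python3 - <<'E'
from h import *
s,d,pose=wrist("w2"); np.savez("w2.npz",**d); print(pose[0].round(4),pose[1].round(3).tolist(),np.round(s["q"],1))
im=d["image"]
# depth points within tool frame near blade
vv,uu=np.mgrid[0:480,0:640]; uv=np.c_[uu.ravel(),vv.ravel()]; P=points(d,uv,pose); T=(P-pose[0])@pose[1]
ok=d["range_z"].ravel()>0
m=ok&(abs(T[:,1])<.02)&(T[:,2]>.005)&(T[:,2]<.04)&(T[:,0]<.08)&(T[:,0]>-.13)
Q=T[m]
for a in np.arange(-.12,.08,.01):
    k=(Q[:,0]>=a)&(Q[:,0]<a+.01)
    if k.sum()>5: print(round(a,3),k.sum(),np.median(Q[k],0).round(4),Q[k][:,1].min().round(4),Q[k][:,1].max().round(4))
print("min x",np.sort(Q[:,0])[:8].round(4))
E
```

```text
[0.4702 0.1632 0.1381] [[0.147, 0.989, -0.001], [0.989, -0.147, 0.0], [0.0, -0.001, -1.0]] [ 5.5 23.9 93.   0.  63.2 13.9]
-0.07 26 [-0.0607 -0.0008  0.0204] -0.0044 0.0069
-0.06 543 [-0.0547  0.0007  0.0201] -0.0079 0.0098
-0.05 606 [-0.0446  0.0012  0.0201] -0.0083 0.0098
-0.04 294 [-0.0367  0.0007  0.0197] -0.0076 0.0091
-0.03 506 [-0.0242  0.0005  0.0148] -0.0073 0.0082
-0.02 605 [-0.0151  0.0007  0.0147] -0.0072 0.0081
-0.01 678 [-0.005   0.0003  0.0146] -0.0066 0.0076
-0.0 1126 [0.0074 0.0003 0.0144] -0.0199 0.02
0.01 1333 [0.0122 0.0003 0.0146] -0.0132 0.0141
0.02 835 [0.025  0.0003 0.0148] -0.0074 0.0084
0.03 909 [0.0351 0.0003 0.0149] -0.0077 0.0083
0.04 940 [0.0452 0.0003 0.0149] -0.0077 0.0081
0.05 1015 [0.0551 0.0003 0.0149] -0.0077 0.0083
0.06 579 [0.0627 0.0003 0.0155] -0.0075 0.0082
min x [-0.0615 -0.0613 -0.0613 -0.0612 -0.0612 -0.061  -0.061  -0.061 ]
```

View pics/w2.png

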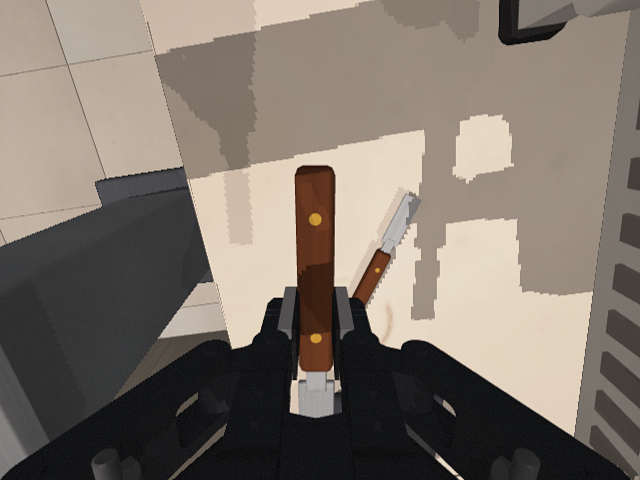

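The handle is level in the grip (its top is at a constant depth) and the blade sits at tool z ≈ 0.0216. The look-alike lies below at (385,250). I'll move to a pre-slot pose with the tip 30 mm in front of the slot.

send_rows:
  deltas:
    - [[-0.008,0.021,0,0,0,0,-1],[-0.008,0.021,0.007,0,0,0,-1],[-0.008,0.02,0.015,0,0,0,-1],[-0.0125,0,0.025,0,0,0,-1],[-0.012,0,0.02,0,0,0,-1],[0,0,0,0,0,0,-1],[0,0,0,0,0,0,-1]]

```text
time_s: 5.5
position: [0.5252, 0.1063, 0.0719]
tool_rot: [[0.147, 0.989, 0.001], [0.989, -0.147, 0.0], [0.0, 0.001, -1.0]]
ft_force: [-0.4, 0.5, -1.1]
grip_width: 0.0143
gripper_force: 59.9
```

```bash
python3 - <<'E'
from h import *
from rig import telemetry,optics
s=telemetry.observe(); print(np.round(s["position"],4),np.round(s["q"],1)); p=np.array(s["position"]);Rt=np.array(s["tool_rot"])
print("tip",(p+Rt@[-.0945,.0003,.0216]).round(4), Rt.round(3).tolist())
d=optics.get_image("side"); np.savez("side1.npz",**d)
for nm in("tip",):
    Rm,t=cam(d); X=Rm@(p+Rt@[-.0945,.0003,.0216])+t; u=d["K"]@X; print("tip px",(u[:2]/u[2]).round(1))
    X=Rm@np.array([.5061,-.0173,.05])+t; u=d["K"]@X; print("slot px",(u[:2]/u[2]).round(1))
im=d["image"][195:285,240:380]; cv2.imwrite("pics/s1.png",cv2.resize(im,None,fx=5,fy=5,interpolation=cv2.INTER_CUBIC)[...,::-1])
E
```

```text
[0.5252 0.1063 0.0719] [-1.2 32.3 91.2  0.  56.4  7.2]
tip [0.5116 0.0128 0.0503] [[0.147, 0.989, 0.001], [0.989, -0.147, 0.0], [0.0, 0.001, -1.0]]
tip px [309.2 256.9]
slot px [311.8 250.1]
```

View pics/s1.png

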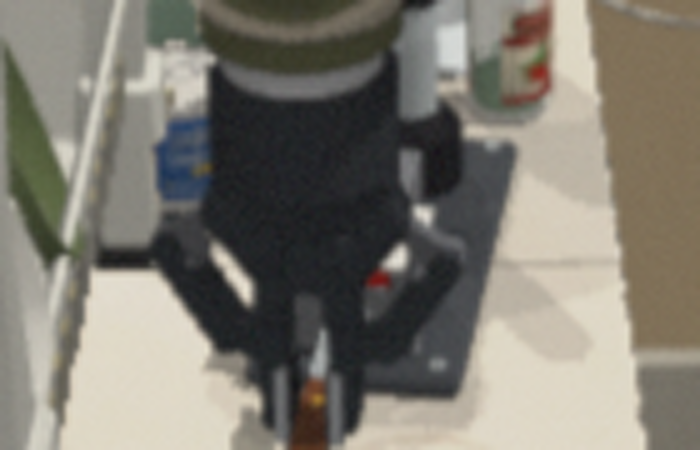

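The gripper hides the tip, but the computed lateral offset is only about 1 mm and the height is 50.3 mm. I'll insert slowly and watch the force.

send_rows:
  deltas:
    - [[-0.008,-0.001,0,0,0,0,-1],[-0.01,0,0,0,0,0,-1],[-0.008,0,0,0,0,0,-1],[-0.006,0,0,0,0,0,-1],[-0.006,0,0,0,0,0,-1],[0,0,0,0,0,0,-1]]

```text
time_s: 6.3
position: [0.5181, 0.0679, 0.0714]
tool_rot: [[0.148, 0.989, -0.0], [0.989, -0.148, -0.0], [-0.0, -0.0, -1.0]]
ft_force: [-0.2, -0.3, -0.6]
grip_width: 0.0142
gripper_force: 59.9
```

send_rows:
  deltas:
    - [[-0.006,0,0,0,0,0,-1],[-0.005,0,0,0,0,0,-1],[0,0,0,0,0,0,-1],[0,0,-0.004,0,0,0,-1],[0,0,-0.005,0,0,0,-1],[0,0,-0.005,0,0,0,-1],[0,0,-0.005,0,0,0,-1],[0,0,0,0,0,0,-1]]

```text
time_s: 7.3
position: [0.5166, 0.0576, 0.0909]
tool_rot: [[0.147, 0.989, 0.001], [0.989, -0.147, 0.0], [0.0, 0.001, -1.0]]
ft_force: [0.3, 0.0, -0.6]
grip_width: 0.0141
gripper_force: 59.8
```

```bash
python3 - <<'E'
from h import *
from rig import telemetry,optics
d=optics.get_image("top"); im=d["image"][205:305,270:450]; cv2.imwrite("pics/t2.png",cv2.resize(im,None,fx=4,fy=4,interpolation=cv2.INTER_CUBIC)[...,::-1])
E
```

```text
(no output)
```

View pics/t2.png

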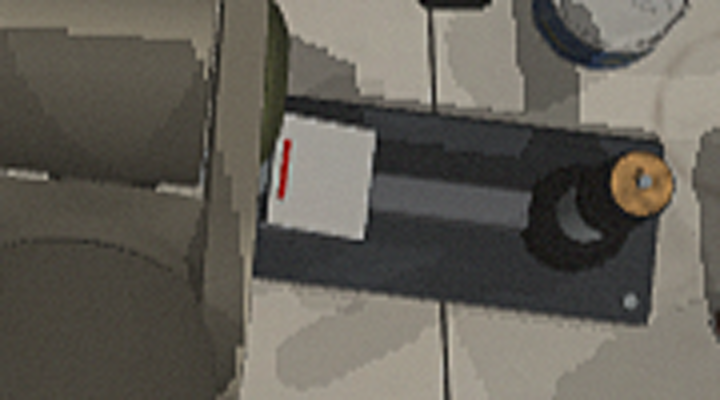

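The flap is visible at (320,175) in the crop, still fairly flat. I'll measure its tilt from depth.

```bash
cat >> h.py <<'E'
def flap(d):
    vv,uu=np.mgrid[220:285,315:400]; uv=np.c_[uu.ravel(),vv.ravel()]; P=points(d,uv); im=d["image"][uv[:,1],uv[:,0]]
    S=(P[:,:2]-[.502,-.045])@np.array([[-.147,.989],[-.989,-.147]])  # stand x,y rel. box centre
    for a in range(-40,70,8):
        k=(abs(S[:,1])<.02)&(S[:,0]>a/1000)&(S[:,0]<=(a+8)/1000)&(d["range_z"][uv[:,1],uv[:,0]]>0)
        if k.sum()>3: print(a,k.sum(),np.percentile(P[k,2],[10,50,90]).round(3),im[k].mean(0).astype(int))
E
python3 - <<'E'
from h import *
from rig import optics
flap(optics.get_image("top"))
E
```

```text
-40 70 [0.34  0.347 0.352] [56 57 40]
-32 23 [0.043 0.069 0.071] [76 78 79]
-24 87 [0.013 0.077 0.08 ] [129 103  98]
-16 78 [0.072 0.075 0.078] [159 151 144]
-8 75 [0.068 0.071 0.074] [159 155 148]
0 77 [0.065 0.067 0.07 ] [158 155 148]
8 76 [0.06  0.064 0.067] [157 154 148]
16 72 [0.058 0.06  0.063] [158 154 148]
24 55 [0.042 0.056 0.059] [131 130 126]
32 64 [0.009 0.037 0.042] [63 64 65]
40 76 [0.009 0.035 0.042] [64 64 65]
48 72 [0.009 0.037 0.043] [64 65 66]
56 68 [0.009 0.038 0.043] [65 66 67]
64 77 [0.009 0.037 0.043] [64 65 66]
```

The flap is tilted about 0.45 rad. I'll carry the tip round the hinge at about 45 mm radius, to roughly 2 rad.

send_rows:
  deltas:
    - [[-0.001,0,-0.007,0,0,0,-1],[-0.002,0,-0.007,0,0,0,-1],[-0.004,0,-0.004,0,0,0,-1],[-0.004,0,-0.004,0,0,0,-1],[-0.006,0,-0.003,0,0,0,-1],[-0.007,0,-0.002,0,0,0,-1],[-0.006,0,-0.001,0,0,0,-1],[-0.006,0,-0.001,0,0,0,-1],[-0.006,0,0.001,0,0,0,-1],[-0.006,0,0.001,0,0,0,-1],[-0.008,0,0.002,0,0,0,-1],[0,0,0,0,0,0,-1]]

```text
time_s: 8.9
position: [0.5081, 0.0015, 0.1152]
tool_rot: [[0.148, 0.989, -0.0], [0.989, -0.148, -0.0], [-0.0, -0.0, -1.0]]
ft_force: [-0.4, -0.3, -1.1]
grip_width: 0.0141
gripper_force: 59.9
```

```bash
python3 - <<'E'
from h import *
from rig import optics
d=optics.get_image("top");flap(d)
cv2.imwrite("pics/t3.png",d["image"][...,::-1])
E
```

```text
-40 72 [0.385 0.388 0.39 ] [142 134 117]
-32 74 [0.385 0.388 0.39 ] [141 133 116]
-24 81 [0.386 0.387 0.39 ] [137 130 113]
-16 95 [0.021 0.388 0.39 ] [115 109  95]
-8 111 [0.027 0.389 0.403] [72 68 59]
0 93 [0.023 0.398 0.404] [96 91 79]
8 76 [0.012 0.395 0.402] [86 82 70]
16 74 [0.366 0.373 0.377] [54 55 38]
40 8 [0.088 0.094 0.096] [ 98 100 100]
48 77 [0.089 0.095 0.099] [90 88 84]
56 30 [0.098 0.1   0.102] [141 139 134]
64 41 [0.011 0.038 0.042] [64 65 66]
```

The flap's free edge is now about 30 mm behind the hinge at z ≈ 0.10, so it stands at about 2.1 rad. I'll withdraw and return the spreader to its original spot.

send_rows:
  deltas:
    - [[0.015,0,0,0,0,0,-1],[0.03,0,0,0,0,0,-1],[0.04,0,0,0,0,0,-1],[0.035,0,0,0,0,0,-1],[0.035,-0.02,0,0,0,0,-1],[0.04,-0.03,0,0,0,0,-1],[0.04,-0.03,0,0,0,0,-1],[0.04,-0.03,0,0,0,-0.049,-1],[0.01,-0.01,0,0,0,-0.049,-1],[0,0,0,0,0,-0.049,-1],[0,0,0,0,0,0,-1],[0,0,0,0,0,0,-1]]

```text
time_s: 10.45
position: [0.4312, 0.301, 0.1154]
tool_rot: [[0.002, 1.0, 0.0], [1.0, -0.002, -0.0], [-0.0, 0.0, -1.0]]
ft_force: [0.1, 0.7, -0.6]
grip_width: 0.0145
gripper_force: 59.8
```

send_rows:
  deltas:
    - [[-0.003,-0.002,0.025,0,0,0,-1],[-0.002,-0.001,0.025,0,0,0,-1],[0,0,0.016,0,0,0,-1],[0,0,0.01,0,0,0,-1],[0,0,0.005,0,0,0,-1],[0,0,0.003,0,0,0,-1],[0,0,0.002,0,0,0,-1],[0,0,0,0,0,0,-1],[0,0,0,0,0,0,-1]]

```text
time_s: 11.58
position: [0.4281, 0.2963, 0.0297]
tool_rot: [[0.001, 1.0, 0.0], [1.0, -0.001, 0.0], [0.0, 0.0, -1.0]]
ft_force: [0.5, 1.1, -0.0]
grip_width: 0.0141
gripper_force: 59.9
```

send_rows:
  deltas:
    - [[0,0,0.001,0,0,0,-1],[0,0,0,0,0,0,-1],[0,0,0,0,0,0,-0.6],[0,0,0,0,0,0,-0.4],[0,0,0,0,0,0,-0.1],[0,0,0,0,0,0,0]]

```text
time_s: 12.32
position: [0.428, 0.2962, 0.0284]
tool_rot: [[0.001, 1.0, -0.0], [1.0, -0.001, -0.0], [-0.0, -0.0, -1.0]]
ft_force: [-1.1, -0.0, -0.5]
grip_width: 0.0429
gripper_force: 0.0
```

send_rows:
  deltas:
    - [[0,0,-0.01,0,0,0,0],[0,0,-0.03,0,0,0,0],[0,0,-0.05,0,0,0,0],[0,0,-0.055,0,0,0,0],[-0.03,0.01,-0.03,0,0,0.049,-1],[-0.06,0.01,0,0,0,0.049,-1],[-0.06,0.01,0,0,0,0.049,-1],[-0.055,0,0,0,0,0,-1],[0,0,0,0,0,0,-1],[0,0,0,0,0,0,-1]]

```text
time_s: 13.58
position: [0.4409, 0.091, 0.2039]
tool_rot: [[0.148, 0.989, 0.001], [0.989, -0.148, 0.0], [0.0, 0.001, -1.0]]
ft_force: [-0.1, -0.4, 0.3]
grip_width: 0.0001
gripper_force: 0.0
```

```bash
python3 - <<'E'
from h import *
from rig import optics
s,d,pose=wrist("w3"); np.savez("w3.npz",**d); print(pose[0].round(4),pose[1].round(3).tolist(),np.round(s["q"],1))
d=optics.get_image("top"); np.savez("top3.npz",**d)
for uv in ((165,293),(190,293),(225,291)): print(points(d,uv).round(3))
cv2.imwrite("pics/t4.png",d["image"][200:320,130:450][...,::-1].repeat(2,0).repeat(2,1)); flap(d)
E
```

```text
[0.4409 0.091  0.2039] [[0.148, 0.989, 0.001], [0.989, -0.148, 0.0], [0.0, 0.001, -1.0]] [-3.5 14.8 94.5  0.  70.7  5. ]
[[0.426 0.336 0.013]]
[[0.425 0.285 0.01 ]]
[[0.403 0.141 0.497]]
-40 73 [0.008 0.011 0.014] [48 48 49]
-32 72 [0.01  0.04  0.046] [59 59 58]
-24 66 [0.009 0.011 0.013] [37 36 36]
-16 75 [0.01  0.022 0.039] [48 31 30]
-8 73 [0.011 0.035 0.042] [95 30 27]
0 71 [0.011 0.03  0.042] [92 31 27]
8 58 [0.01  0.012 0.028] [39 35 34]
16 104 [0.008 0.013 0.05 ] [39 39 38]
24 84 [0.053 0.057 0.061] [94 94 92]
32 90 [0.062 0.068 0.074] [98 96 92]
40 94 [0.076 0.081 0.087] [101  99  94]
48 97 [0.088 0.094 0.1  ] [99 97 93]
56 27 [0.098 0.101 0.103] [149 148 142]
64 44 [0.01  0.039 0.043] [62 62 63]
```

View pics/w3.png

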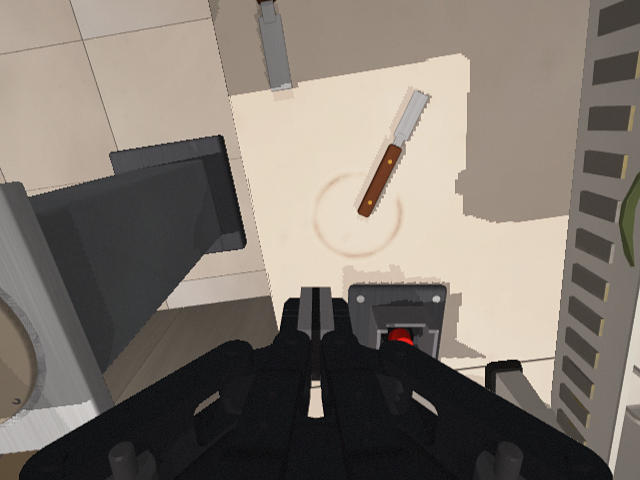

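The spreader lies flat at (270,45), the box is open, and the red button shows at (400,335). I'll locate the button from the top view.

```bash
python3 - <<'E'
from h import *
d=load("top3.npz"); im=d["image"].astype(int)
m=((im[...,0]-im[...,1]>45)).astype(np.uint8); m[:225]=0;m[275:]=0;m[:,:325]=0;m[:,:375];m[:,372:]=0
n,l,st,c=cv2.connectedComponentsWithStats(m)
for i in range(1,n):
    if st[i,4]>15:
        u=np.argwhere(l==i)[:,::-1]; P=plane(d,u,.042); print(st[i],c[i],P.min(0).round(4),P.max(0).round(4),((P.min(0)+P.max(0))/2).round(4))
E
```

```text
[342 245  11  11  90] [347.05555556 250.12222222] [ 0.4926 -0.054   0.042 ] [ 0.5135 -0.0332  0.042 ] [ 0.503  -0.0436  0.042 ]
```

send_rows:
  deltas:
    - [[-0.025,0.016,0,0,0,0,-1],[-0.03,0.02,0,0,0,0,-1],[-0.03,0.02,0,0,0,0,-1],[-0.03,0.02,0.01,0,0,0,-1],[-0.0093,0.0054,0.03,0,0,0,-1],[0,0,0.03,0,0,0,-1],[0,0,0.03,0,0,0,-1],[0,0,0.012,0,0,0,-1],[0,0,0,0,0,0,-1],[0,0,0,0,0,0,-1]]

```text
time_s: 14.92
position: [0.5037, -0.0441, 0.0924]
tool_rot: [[0.147, 0.989, 0.002], [0.989, -0.147, -0.001], [-0.0, 0.002, -1.0]]
ft_force: [0.6, -0.8, -0.3]
grip_width: -0.0001
gripper_force: 0.0
```

send_rows:
  deltas:
    - [[0,0,0.01,0,0,0,-1],[0,0,0.01,0,0,0,-1],[0,0,0.005,0,0,0,-1],[0,0,0.003,0,0,0,-1],[0,0,0.003,0,0,0,-1],[0,0,0.002,0,0,0,-1],[0,0,0,0,0,0,-1],[0,0,0,0,0,0,-1]]

```text
time_s: 15.92
position: [0.5029, -0.0442, 0.059]
tool_rot: [[0.147, 0.989, 0.0], [0.989, -0.147, -0.0], [-0.0, 0.0, -1.0]]
ft_force: [-4.3, 0.3, 8.9]
grip_width: 0.0002
gripper_force: 4.6
```

send_rows:
  deltas:
    - [[0,0,0.001,0,0,0,-1],[0,0,0,0,0,0,-1],[0,0,0,0,0,0,-1]]

```text
time_s: 16.3
position: [0.5029, -0.0442, 0.0589]
tool_rot: [[0.147, 0.989, 0.001], [0.989, -0.147, -0.0], [-0.0, 0.001, -1.0]]
ft_force: [-7.5, 1.7, 19.8]
grip_width: -0.0002
gripper_force: 9.9
```

The button has bottomed out: the force rose while the position held. Now up and over to the mast head.

send_rows:
  deltas:
    - [[0,0,-0.01,0,0,0,-1],[0,0,-0.03,0,0,0,-1],[0,0,-0.04,0,0,0,-1],[0,0,-0.045,0,0,0,-1],[0,0,-0.045,0,0,0,-1],[0,0,-0.02,0,0,0,0.5],[-0.035,0,0,0,0,0,0.5],[-0.04,0,0,0,0,0,0.5],[-0.04,0,0,0,0,0,0.5],[-0.025,-0.001,0,0,0,0,0.5],[0,0,0,0,0,0,0.5],[0,0,0,0,0,0,0.5]]

```text
time_s: 17.8
position: [0.4815, -0.1819, 0.2475]
tool_rot: [[0.147, 0.989, 0.0], [0.989, -0.147, 0.0], [0.0, 0.0, -1.0]]
ft_force: [-0.1, -0.1, 0.5]
grip_width: 0.0641
gripper_force: 0.0
```

```bash
python3 - <<'E'
from h import *
from rig import optics
s,d,pose=wrist("w4"); print(pose[0].round(4),pose[1].round(3).tolist(),np.round(s["q"],1))
vv,uu=np.mgrid[0:480,0:640]; uv=np.c_[uu.ravel(),vv.ravel()]; P=points(d,uv,pose)
m=(d["range_z"].ravel()>0)&(P[:,2]>.165)&(P[:,2]<.19)&(np.hypot(P[:,0]-.48,P[:,1]+.18)<.04)
if m.sum(): print(m.sum(),P[m].min(0).round(4),P[m].max(0).round(4))
d=optics.get_image("top"); im=d["image"]; P=points(d,uv); m=(P[:,2]>.165)&(P[:,2]<.2)&(np.hypot(P[:,0]-.48,P[:,1]+.18)<.04)
print(m.sum()); flap(d)
E
```

```text
[ 0.4815 -0.1819  0.2475] [[0.147, 0.989, 0.0], [0.989, -0.147, 0.0], [0.0, 0.0, -1.0]] [-33.9  18.7  80.7   0.   80.6 -25.4]
2282 [ 0.4683 -0.1952  0.1651] [ 0.5007 -0.1649  0.1877]
10
-40 69 [0.008 0.011 0.014] [48 49 49]
-32 74 [0.01  0.041 0.046] [59 59 59]
-24 66 [0.008 0.011 0.014] [38 37 36]
-16 72 [0.009 0.019 0.029] [47 33 31]
-8 70 [0.011 0.03  0.034] [91 31 28]
0 70 [0.011 0.028 0.034] [89 32 28]
8 61 [0.009 0.014 0.027] [36 34 34]
16 104 [0.009 0.012 0.048] [39 39 38]
24 87 [0.053 0.057 0.061] [94 94 91]
32 88 [0.062 0.068 0.073] [99 97 92]
40 96 [0.075 0.081 0.087] [99 97 92]
48 99 [0.089 0.094 0.099] [99 96 92]
56 27 [0.097 0.101 0.103] [142 141 136]
64 42 [0.011 0.039 0.043] [60 61 63]
```

View pics/w4.png

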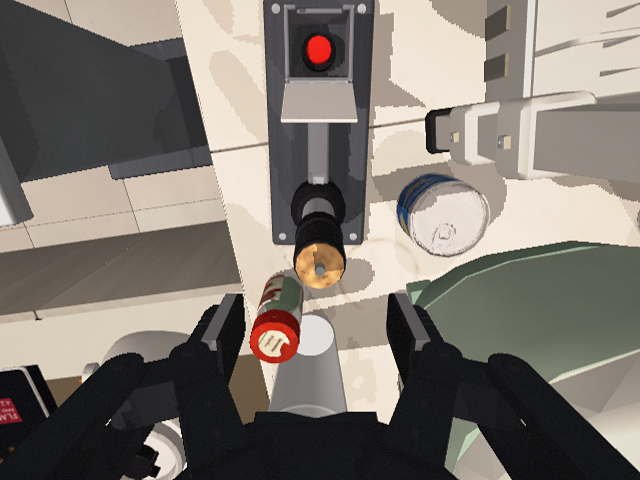

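The button is down (its top is at 34 mm) and the flap stays open. The cork at (320,264) puts the head about 2.5 mm along tool +y. I'll descend and grip.

send_rows:
  deltas:
    - [[0.001,0.0025,0.015,0,0,0,0.5],[0,0,0.025,0,0,0,0.5],[0,0,0.025,0,0,0,0.5],[0,0,0.015,0,0,0,0.5],[0,0,0.0075,0,0,0,0.5],[0,0,0,0,0,0,0.5],[0,0,0,0,0,0,-0.1],[0,0,0,0,0,0,-1],[0,0,0,0,0,0,-1],[0,0,0,0,0,0,-1],[0,0,0,0,0,0,-1]]
  squeeze: 50

```text
time_s: 19.27
position: [0.484, -0.182, 0.1606]
tool_rot: [[0.147, 0.989, 0.001], [0.989, -0.147, -0.001], [-0.0, 0.001, -1.0]]
ft_force: [-2.3, 1.3, 5.3]
grip_width: 0.0314
gripper_force: 49.0
```

Gripped (31.4 mm), with little side force. Pull up 55 mm first.

send_rows:
  deltas:
    - [[0,0,-0.005,0,0,0,-1],[0,0,-0.01,0,0,0,-1],[0,0,-0.01,0,0,0,-1],[0,0,-0.01,0,0,0,-1],[0,0,-0.01,0,0,0,-1],[0,0,-0.01,0,0,0,-1],[0,0,-0.003,0,0,0,-1],[0,0,0,0,0,0,-1]]

```text
time_s: 20.27
position: [0.484, -0.1819, 0.218]
tool_rot: [[0.147, 0.989, 0.0], [0.989, -0.147, -0.0], [-0.0, 0.0, -1.0]]
ft_force: [-0.8, -0.9, -2.2]
grip_width: 0.0312
gripper_force: 49.8
```

send_rows:
  deltas:
    - [[0,0,-0.003,0,0,0,-1],[0,0,-0.003,0,0,0,-1],[0,0,-0.008,0,0,0,-1],[0,0,-0.008,0,0,0,-1],[0,0,-0.008,0,0,0,-1],[0,0,-0.008,0,0,0,-1],[0,0,-0.008,0,0,0,-1],[0,0,-0.004,0,0,0,-1],[0,0,0,0,0,0,-1],[0,0,0,0,0,0,-1]]

```text
time_s: 21.52
position: [0.484, -0.1819, 0.2678]
tool_rot: [[0.147, 0.989, -0.0], [0.989, -0.147, 0.0], [0.0, -0.0, -1.0]]
ft_force: [-1.1, -0.5, -6.4]
grip_width: 0.0306
gripper_force: 50.1
```

send_rows:
  deltas:
    - [[0,0,-0.002,0,0,0,-1],[0,0,-0.002,0,0,0,-1],[0,0,0,0,0,0,-1],[0,0,0,0,0,0,-1]]
  squeeze: 70

```text
time_s: 22.02
position: [0.4839, -0.1818, 0.2712]
tool_rot: [[0.148, 0.989, -0.001], [0.989, -0.148, 0.001], [0.001, -0.001, -1.0]]
ft_force: [0.7, -2.0, -17.4]
grip_width: 0.0305
gripper_force: 71.2
```

```bash
python3 - <<'E'
from h import *
from rig import optics,telemetry
s,d,pose=wrist("w5"); np.savez("w5.npz",**d); print(pose[0].round(4),np.round(s["ft_force"],1))
vv,uu=np.mgrid[0:480,0:640]; uv=np.c_[uu.ravel(),vv.ravel()]; P=points(d,uv,pose)
m=(d["range_z"].ravel()>0)&(P[:,2]>.25)&(P[:,2]<.32)&(np.hypot(P[:,0]-.484,P[:,1]+.182)<.03)
c=d["image"].reshape(-1,3).astype(int); k=m&(c[:,0]-c[:,2]>40)
print("cork z",k.sum(),np.percentile(P[k,2],[10,50,90]).round(4) if k.any() else 0)
d=optics.get_image("top"); flap(d)
for uv in ((165,293),(190,293),(225,291)): print(points(d,uv).round(3))
E
```

```text
[ 0.4839 -0.1818  0.2712] [  0.7  -2.  -17.4]
cork z 4118 [0.2886 0.2893 0.29  ]
-40 71 [0.008 0.011 0.014] [49 49 49]
-32 73 [0.009 0.039 0.045] [58 58 58]
-24 68 [0.007 0.011 0.013] [38 38 37]
-16 74 [0.01  0.021 0.03 ] [48 33 31]
-8 70 [0.012 0.03  0.035] [91 31 28]
0 71 [0.01  0.029 0.035] [90 31 28]
8 59 [0.009 0.013 0.025] [36 36 35]
16 103 [0.008 0.013 0.052] [39 39 38]
24 87 [0.053 0.056 0.061] [95 95 92]
32 88 [0.062 0.068 0.074] [99 97 92]
40 95 [0.076 0.081 0.087] [99 97 92]
48 98 [0.089 0.094 0.099] [98 96 92]
56 27 [0.098 0.101 0.102] [146 145 140]
64 42 [0.012 0.039 0.042] [60 60 62]
[[0.426 0.336 0.014]]
[[0.425 0.284 0.014]]
[[0.427 0.212 0.008]]
```

The cork top is at 0.289 m, which is full extension (expected 0.289), and the force has risen against the stop. I'll check that it is steady.

send_rows:
  deltas:
    - [[0,0,0.0005,0,0,0,-1],[0,0,0,0,0,0,-1],[0,0,0,0,0,0,-1],[0,0,0,0,0,0,-1],[0,0,0,0,0,0,-1],[0,0,0,0,0,0,-1]]

```text
time_s: 22.88
position: [0.4839, -0.1819, 0.2713]
tool_rot: [[0.147, 0.989, -0.0], [0.989, -0.147, 0.0], [0.0, -0.0, -1.0]]
ft_force: [-0.4, -0.4, -19.1]
grip_width: 0.0307
gripper_force: 71.2
```

```bash
python3 -c "
from rig import env
print(env.close_job())"
```

```text
the job is handed in; nothing more can be done
None
```

I've handed the job in at about 23 s, and the arm is holding the mast head steady at the second stop, fully extended; the flap stands open, the button is down, the spreader lies flat on the worktop, and nothing touched the tin, jar or mug as far as I saw (no verdict came back).

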